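# Shim the rocking microscope

### The arm

A 6-joint arm with a two-finger parallel gripper is mounted at the origin on the work surface. World frame = base frame: x ahead of the robot, y to its left, z up, the work surface at z = 0. Lengths are in m, angles in rad, forces in N, time in s.
With the tool pointing down it reaches from about 0.25 to 0.775 m from the base axis. Payload 4 kg.
Tool frame: the origin (TCP) lies where the fingers leave the gripper's body, on its centre line; the fingertips stand 97 mm ahead of it and the grasp point (between the pads) lies 78 mm ahead of it; z points along the fingers, x is the direction in which the jaws open and shut, and the axes are right-handed (so a half turn about z gives the same grasp; the last joint's range is limited). The gripper opens to 94 mm and grips with 3 to 60 N. Pads are 16 mm wide; open, the fingers measure 119 mm over their backs; the gripper's body (75 mm by 177 mm) begins 78 mm behind the grasp point.
Start: joints at [1.24, 0.087, 1.371, -0, 1.684, -0.103], TCP at [0.124, 0.536, 0.303] pointing down, gripper open.
Joint ranges: [-3.1, 3.1], [-0.76, 2.03], [0.27, 2.55], [-1.08, 4.22], [0.17, 2.65], [-2.57, 2.57]. Speed limits (rad/s): [2.79, 2.79, 3.14, 3.14, 3.14, 3.14].

### API

Orientations are given as [roll, pitch, yaw] about the fixed x, y, z axes, in that order (R = Rz(yaw) Ry(pitch) Rx(roll)).
In Python, from bench import * gives the robot as it stands.
- The arm moves only by the tool jog_arm, never from a script. Its argument "moves" is a list of rows, each a list of 7 numbers: the turn, a rotation vector about the world's x, y, z in rad, then the shift along the world's x, y, z in mm, then the finger opening in mm, from 0 to 94. In form: [[rx, ry, rz, tx, ty, tz, fingers], ...]. A call has 1 to 12 rows; each row shifts and turns the commanded pose from where the row before left it; what a row does not reach is not made up. A row lasts 1/8 s, in which the tool goes at most 62.5 mm and 10.7 degrees, less where a joint would pass 70% of its speed; a pose out of reach is approached as far as the arm can. A call is refused whole if a number of a shift passes 62.5 or a number of a turn 0.188, either way. A call with a gripper value outside its range is refused whole. The fingers move at their own pace and stop on an object; the grip force is fixed at half the most. Time passes only in rows, so rows that do not move let the fingers close. It gives the time, the measured TCP pose, the force and the opening at its end, in the units of the state.
- get_obs(): the state, without advancing time (a new reading comes with each control period).
- snapshot(name): name is "scene" or "top" or "wrist"; returns the picture (420x560x3 uint8, red, green, blue); there is no depth.
- get_calibration(name): a dict with "camera_matrix" (3x3 intrinsics, pixels), "R" (3x3) and "t" (3): a world point X has camera coordinates R X + t. Camera axes: x right, y down, z forward; pixel columns grow to the right and rows downward; lengths in m; the calibration is good to about 2 mm. A picture is of the moment at which its call begins: read the wrist's pose just before it. get_calibration takes no time and is no camera call; for the wrist camera it gives the pose at the moment of the call.
- close_job(): hands the job in, once; it reports no verdict.
Trained networks look in the newest picture that a camera, given by its name, has taken for a name from the list of things; names that differ only in an ending like _2 or _b are one class to them, and where a whole thing is asked for, a point or a joint stands for the part that bears it (a point fixed in the world has none). Each returns a list of dicts, best first, with "conf" (0 to 1); they miss things now and then, are a little off and sometimes report something else, mostly with a low value. They report only what shows in the picture. A call takes as long as a camera call. They do not tell look-alikes from the thing itself.
- look_for(label, camera): "bbox" ([left, top, right, bottom] in pixels, round what is visible of it).
The state is a dict: "time": time; "joint_positions": joint angles; "qvel": joint speeds; "joint_torque": joint torques, N m; "tool_pos": TCP position; "ee_rot": TCP orientation; "wrist_force": force on the tool from outside, world axes, zero at the start; "wrist_torque": the same for the moment, N m; "width": finger opening in m.
Only numpy, scipy, OpenCV 4.12 (cv2) and the standard library are available. Lean on these libraries where they do the work, as an engineer would, in place of code of your own. Each camera call takes 0.05 s, during which the arm holds its last target.

### The job

The video microscope rocks on the bench because one front foot has lost its rubber pad. With the fingertips push the wooden wedge along the bench, thin end first, under that foot until it is snug and the microscope stands level and no longer rocks, but not so far that it shoves the microscope or jacks the corner up; then press down firmly on the base right above that foot to check that it does not dip, and draw clear. Only push and press: lift nothing, and leave the microscope and the other things where they stand.

Things in the scene. Friction and masses are not known exactly. Their poses are not given: they have to be found in the camera images.
- microscope: Video microscope, 3.5 kg, loose: beige base 220 mm deep (x) by 260 mm wide (y), top 42 mm and underside 20 mm above the bench; a post near the back edge holds a focus block and a black lens tube with camera (317 mm high) over the base's middle. Origin: on the bench under the base's centre; x from its front (robot's side) to its back, y to the left seen from the robot, z up. Stands level at the start.
- short_foot (a point): Centre of the flat 20 x 20 mm underside of the bare front right foot (microscope x = -90, y = -110 mm: 20 mm inside both edges of that corner), 8 mm above the bench; axes as the microscope's. The three other corners have like feet with 8 mm rubber pads that stand on the bench. Pressed now, this corner dips 8 mm; once shimmed, under 1 mm. The corner dips under 3 to 5 N; 11 to 16 N upward would jack it up.
- press_spot (a point): Point on the top of the base plate, straight above the bare foot, 42 mm above the bench: where to press, with about 8 N: firmly enough (over 5 N) that the corner would dip if it were not shimmed.
- wedge: Plain hardwood wedge, 50 g, flat on the bench right of the microscope: 96 mm long (x), 50 mm wide (y). Origin: centre of its underside; x points to the thin end, z up. 2 mm thick at the thin end, 16 mm at the thick end, the top an even slope between (9 mm at the middle, 8 mm at x = +7 mm). At the start the thin end points roughly at the bare foot, up to 0.2 rad and 14 mm off line, 50 to 90 mm short of it.
- wedge_back (a point): Middle of the wedge's upright thick end (50 mm wide, 16 mm high), 8 mm up: where to push. Axes as the wedge's. The wedge slides with under 1 N; once it meets the foot the push rises within about 5 mm of travel to 9 to 20 N, when the microscope starts to shift and the corner to rise: stop at 4 to 8 N. It stays put when let go. Friction 0.5 to 0.7.
- wedge_snug (a point): Point on the wedge's centreline at bench height, 17 mm from its middle towards the thin end (x = +17 mm). Entering square, the wedge just touches the foot when this point is under the centre of the bare foot, and is snug 1 to 4 mm further in; beyond about 6 mm the microscope is shoved or jacked up.
- specimen: Dark steel cylinder, 30 mm diameter, 16 mm high, lying loose on the round black stage plate under the lens. Origin: centre of its underside. Leave it.
- slide_box: Grey plastic slide box 75 x 95 x 35 mm, right of the microscope towards the back. Origin: centre of its underside. Leave it.
- screwdriver: Screwdriver 170 mm long lying in front of the microscope, nearly along the microscope's y. Origin: middle of its length at bench height. Leave it.
- bottle: Small white bottle, 42 mm diameter, 105 mm high. Origin: centre of its underside. Leave it.
- mouse: Black computer mouse 105 x 60 x 32 mm. Origin: centre of its underside. Leave it.
- dish: Shallow glass dish, 90 mm diameter, 16 mm high. Origin: centre of its underside. Leave it.
- weight: Brass balance weight with a knob, 38 mm diameter, 56 mm high. Origin: centre of its underside. Leave it.
Not all that is in view belongs to the job. What is meant by the wedge is not purple or yellow, and is the larger of those in its own colour.

How it is judged:
On the way, in this order (a step that is already met when the one before it is completed fails the run):
1. the wedge has been pushed in under the bare foot, bears on it, and the microscope stands level (y of short_foot in the frame of wedge between -0.022 and 0.022 m and x of short_foot in the frame of wedge between -0.02 and 0.034 m and contact force between wedge and microscope above 0.4 N and angle between microscope's own z axis and vertical below 0.0075 rad), for 0.2 s.
2. the base is pressed down above that foot with over 5 N and does not dip (contact force between the fingers and microscope above 5 N and horizontal distance between the grasp point and press_spot below 0.045 m and angle between microscope's own z axis and vertical below 0.015 rad), for 0.2 s.
At the end, for the whole second after the job is handed in: The wedge lies flat under the bare foot (the foot's centre within 22 mm of the wedge's centreline) and bears on it with over 0.4 N; the microscope is level within 0.43 degrees, its corner within 15 mm of where it was; both are at rest (all of step 1 and distance of press_spot from where it was at the start of the episode below 0.015 m and angle between wedge's own z axis and vertical below 0.05 rad and linear speed of each of microscope, wedge below 0.01 m/s); the robot touches nothing.
It fails at once if the wedge is lifted off the bench (height (world z) of wedge above 0.012 m).
It fails at once if the microscope is lifted, tipped over 6 degrees or shoved over 20 mm (height (world z) of microscope above 0.01 m or angle between microscope's own z axis and vertical above 0.105 rad or distance of microscope from where it was at the start of the episode above 0.02 m).
It fails at once if another thing is moved over 20 mm (distance of any of specimen, slide_box, screwdriver, bottle, mouse, dish, weight from where it was at the start of the episode above 0.02 m).
It also fails if it takes over 48 s, if anything falls off the work surface, if the arm or the gripper's body presses on something with over 40 N, if the wrist force passes 120 N, or if a joint passes its speed limit or range.

## Working session

There is one attempt and no reset: what is moved stays moved. The work goes in short steps, Python scripts to look and compute and a tool call to move; the robot and the scene stay as the last step left them, time stands still between calls to the robot, and variables do not carry over. Pictures are saved under pics/ and viewed, and the job is handed in when it is done.

Besides the shell and the picture viewer there is one more tool, called after "Emit:" in YAML: its name, and indented under it one key for each argument. jog_arm: Moves the arm, as the interface text tells. Its arguments: {"type":"object","properties":{"moves":{"type":"array","items":{"type":"array","items":{"type":"number"}}}},"required":["moves"]}

```bash
mkdir -p pics; ls; python3 - <<'E'
from bench import *
import cv2
o=get_obs(); print({k:o[k] for k in('time','tool_pos','ee_rot','wrist_force','width')})
for n in('scene','top'):
    im=snapshot(n); cv2.imwrite(f'pics/{n}0.png',im[:,:,::-1])
    for l in ('wedge','microscope','short_foot','screwdriver','slide_box'):
        print(n,l,[(d['conf'],d['bbox']) for d in look_for(l,n)][:4])
    c=get_calibration(n);print(c)
E
```

```text
pics
{'time': 0.0, 'tool_pos': array([0.12410732, 0.53546963, 0.30154504]), 'ee_rot': array([-3.14138156e+00,  2.12417882e-03,  1.34298299e+00]), 'wrist_force': array([ 0.18031558, -0.44984118, -0.4177383 ]), 'width': 0.09411695232089083}
scene wedge [(0.96, [237.3, 181.6, 273.2, 197.5]), (0.58, [269.0, 162.5, 282.2, 179.6]), (0.56, [203.5, 162.6, 242.4, 179.1]), (0.53, [176.3, 186.5, 193.4, 197.1])]
scene microscope [(0.84, [261.7, 108.6, 386.3, 272.2]), (0.58, [235.6, 180.5, 273.5, 198.8]), (0.47, [162.3, 147.0, 173.3, 169.7])]
scene short_foot [(0.86, [261.7, 108.5, 384.4, 273.3])]
scene screwdriver [(0.65, [345.6, 182.4, 366.2, 191.5])]
scene slide_box [(0.9, [204.1, 204.7, 252.5, 242.4])]
{'camera_matrix': array([[427.8084044 ,   0.        , 287.5924137 ],
       [  0.        , 427.8084044 , 205.74460835],
       [  0.        ,   0.        ,   1.        ]]), 'R': array([[-0.35113056,  0.93622717,  0.01363862],
       [ 0.56424237,  0.22319757, -0.7948669 ],
       [-0.7472201 , -0.27140657, -0.60663053]]), 't': array([ 0.17846486, -0.2897558 ,  1.54276168])}
top wedge [(0.91, [366.0, 247.3, 407.2, 286.9]), (0.61, [387.7, 197.8, 417.5, 221.2]), (0.6, [315.2, 229.5, 352.4, 253.4])]
top microscope [(0.6, [186.8, 141.0, 295.7, 248.7])]
top short_foot [(0.7, [187.1, 141.3, 294.8, 248.4])]
top screwdriver [(0.59, [239.8, 276.2, 277.0, 286.9]), (0.57, [315.7, 229.9, 352.8, 253.5])]
top slide_box [(0.6, [310.1, 159.1, 351.7, 194.4])]
{'camera_matrix': array([[415.9566117 ,   0.        , 283.64398947],
       [  0.        , 415.9566117 , 209.31015166],
       [  0.        ,   0.        ,   1.        ]]), 'R': array([[-0.00272022, -0.99978235, -0.02068442],
       [-0.99713239,  0.00427618, -0.07555596],
       [ 0.07562796,  0.02041958, -0.996927  ]]), 't': array([0.02396849, 0.56533155, 1.03944694])}
```

```bash
python3 - <<'E'
import cv2
im=cv2.imread('pics/top0.png'); c=im[130:310,160:430]; cv2.imwrite('pics/top0c.png',cv2.resize(c,None,fx=2.96,fy=2.96,interpolation=cv2.INTER_CUBIC))
im=cv2.imread('pics/scene0.png'); cv2.imwrite('pics/s0c.png',cv2.resize(im[90:290,140:410],None,fx=2.96,fy=2.96,interpolation=cv2.INTER_CUBIC))
E
```

```text
(no output)
```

View pics/top0.png

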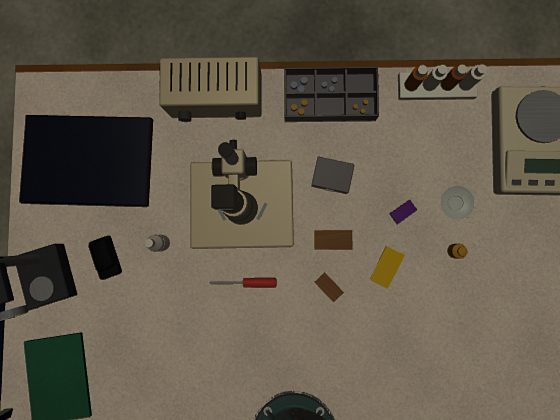

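View pics/top0c.png

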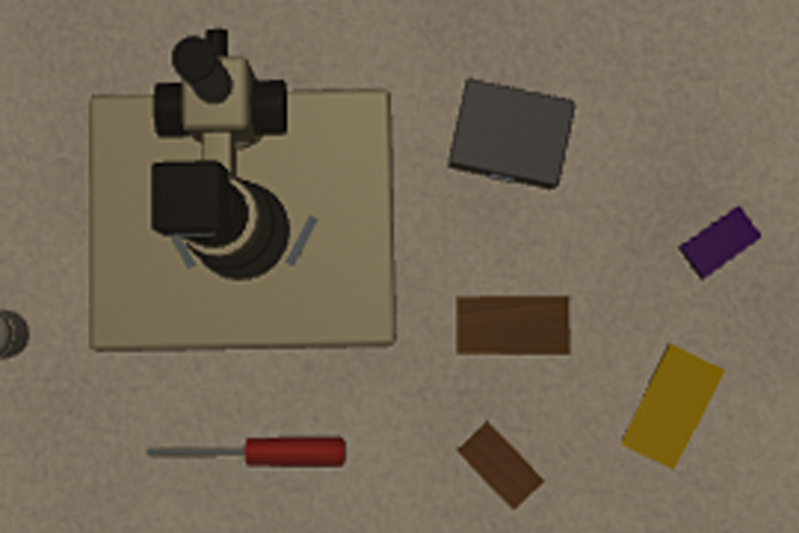

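View pics/s0c.png

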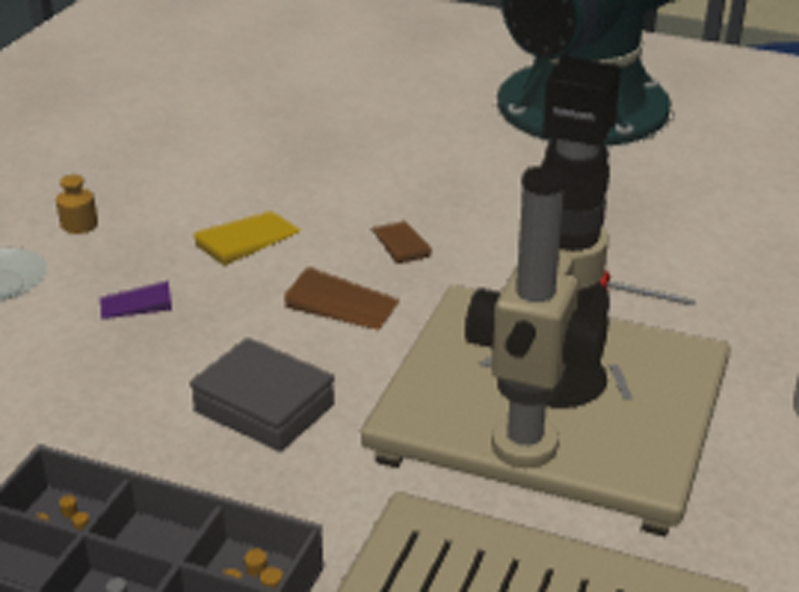

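```bash
cat > h.py <<'E'
import numpy as np, cv2
def ray(c,u,v,z):
    K=np.array(c['camera_matrix']);R=np.array(c['R']);t=np.array(c['t'])
    C=-R.T@t; d=R.T@np.linalg.inv(K)@np.array([u,v,1.]); s=(z-C[2])/d[2]; return C+s*d
def proj(c,X):
    p=np.array(c['R'])@np.array(X)+np.array(c['t']); q=np.array(c['camera_matrix'])@p; return q[:2]/q[2]
E
python3 - <<'E'
from bench import *
from h import *
c=get_calibration('top')
im=cv2.imread('pics/top0.png')
hsv=cv2.cvtColor(im,cv2.COLOR_BGR2HSV)
print(hsv[240,333],hsv[230,340],hsv[287,329],hsv[220,310],hsv[200,275],hsv[260,300])
m=((hsv[:,:,1]>95)&(hsv[:,:,0]<20)&(hsv[:,:,2]<140)).astype(np.uint8)
n,l,s,ce=cv2.connectedComponentsWithStats(m)
for i in range(1,n):
    if s[i,4]>100:
        r=cv2.minAreaRect(np.argwhere(l==i)[:,::-1].astype(np.float32)); print(s[i],r)
# by-eye corners top crop
f=lambda x,y:(x/2.96+160,y/2.96+130)
for n,p,z in [('thin back',(457,296),.002),('thin front',(457,353),.002),('thick back',(570,296),.016),('thick front',(570,353),.016),
 ('base fr',(394,345),.042),('base fl',(91,349),.042),('base bl',(91,96),.042),('base br',(389,91),.042),('slide',(556,187),.0),('slide2',(450,167),0),('scr',(345,452),.01),('small br',(487,422),.01)]:
    print(n,ray(c,*f(*p),z).round(4))
E
```

```text
[ 15 154  68] [ 14 153  80] [ 13 159  74] [ 19  58 127] [ 21  79 126] [ 18  60 128]
[ 259   58  301   33 2665] ((409.1806945800781, 74.63999938964844), (30.81848907470703, 300.05316162109375), 89.24115753173828)
[  15   63  145   10 1107] ((86.99790954589844, 67.3446273803711), (7.6884870529174805, 144.10845947265625), 89.22578430175781)
[314 230  39  20 768] ((333.0, 239.5), (19.0, 38.0), 90.0)
[447 244  21  15 198] ((457.0, 251.0), (14.0, 20.0), 90.0)
[315 272  29  30 410] ((328.7500305175781, 286.7500305175781), (27.577163696289062, 14.142134666442871), 45.0)
[243 278  34  10 329] ((259.5, 282.5), (9.0, 33.0), 90.0)
thin back [ 0.5129 -0.057   0.002 ]
thin front [ 0.4634 -0.0565  0.002 ]
thick back [ 0.5123 -0.1533  0.016 ]
thick front [ 0.4634 -0.1525  0.016 ]
base fr [ 0.471  -0.0017  0.042 ]
base fl [0.4683 0.2537 0.042 ]
base bl [0.6841 0.2568 0.042 ]
base br [0.6867 0.0016 0.042 ]
slide [ 0.6084 -0.1448  0.    ]
slide2 [ 0.6267 -0.0518  0.    ]
scr [0.379  0.0408 0.01  ]
small br [ 0.4044 -0.0814  0.01  ]
```

Candidates for the wedge in the top view are: large brown (333,240), small brown (329,287), yellow (388,267), purple (403,212). The description rules out yellow and purple and asks for the larger brown, so I choose (333,240). I measure it at 96 x 50 mm, which matches. The thick end is on the right and the thin end faces the microscope's right side. I'll move across and take a close look with the wrist camera.

Emit:
jog_arm:
  moves:
    - [0,0,-0.112,30,-60,0,20]
    - [0,0,-0.112,30,-60,0,20]
    - [0,0,-0.112,30,-60,0,20]
    - [0,0,-0.112,30,-60,0,20]
    - [0,0,-0.112,30,-60,0,20]
    - [0,0,-0.112,30,-60,0,20]
    - [0,0,-0.112,30,-60,0,20]
    - [0,0,-0.112,30,-60,0,20]
    - [0,0,-0.112,30,-60,0,20]
    - [0,0,-0.112,30,-60,0,20]
    - [0,0,-0.112,30,-60,0,20]
    - [0,0,-0.112,30,-60,0,20]

```text
time: 2.1
tool_pos: [0.4602, -0.1372, 0.3031]
ee_rot: [3.142, -0.001, -0.005]
wrist_force: [0.8, 0.4, -0.2]
width: 0.02
```

```bash
python3 - <<'E'
from bench import *
from h import *
import pickle
o=get_obs(); print({k:o[k] for k in('time','tool_pos','ee_rot','wrist_force','width','joint_positions')})
c=get_calibration('wrist'); im=snapshot('wrist'); cv2.imwrite('pics/w1.png',im[:,:,::-1]); pickle.dump(c,open('w1.pkl','wb'))
print(-np.array(c['R']).T@c['t'], c['R'])
E
```

```text
{'time': 2.1, 'tool_pos': array([ 0.46017524, -0.13717777,  0.30305083]), 'ee_rot': array([ 3.14154785e+00, -1.28232315e-03, -5.40188804e-03]), 'wrist_force': array([ 0.75091301,  0.44252153, -0.20116646]), 'width': 0.019952922324754856, 'joint_positions': array([-4.08102571e-01, -7.00318432e-02,  1.52844496e+00,  4.64190218e-04,
        1.68198222e+00, -4.02648873e-01])}
[ 0.45969763 -0.05737347  0.38546759] [[ 9.99989753e-01 -4.49120056e-03  5.68218255e-04]
 [-4.47619465e-03 -9.62194270e-01  2.72327285e-01]
 [-6.76340107e-04 -2.72327038e-01 -9.62204514e-01]]
```

View pics/w1.png

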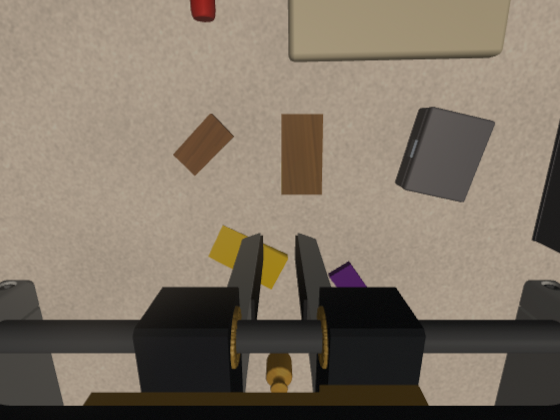

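The wrist view shows the large brown wedge at about (302,154), with its thin end up, facing the base's edge. The base's front right corner is at about (292,58). The nearest lookalikes are the small brown one (204,144), which is clear of the push path, and the purple one (347,280).

```bash
python3 - <<'E'
from bench import *
from h import *
import pickle
c=pickle.load(open('w1.pkl','rb'))
im=cv2.imread('pics/w1.png'); cr=im[0:220,160:460]
cv2.imwrite('pics/w1c.png',cv2.resize(cr,None,fx=2.6,fy=2.6,interpolation=cv2.INTER_CUBIC))
hsv=cv2.cvtColor(im,cv2.COLOR_BGR2HSV); m=((hsv[:,:,1]>110)&(hsv[:,:,0]<20)).astype(np.uint8)
n,l,s,ce=cv2.connectedComponentsWithStats(m); i=l[154,302]
cnt=cv2.findContours((l==i).astype(np.uint8),0,2)[0][0]; print(s[i]); 
for e in (0.02,0.03): print(cv2.approxPolyDP(cnt,e*cv2.arcLength(cnt,True),True)[:,0].tolist())
# fit edges: left,right,top,bottom lines
mm=l==i
rows=np.arange(122,188); L=[np.where(mm[r])[0].min()-.5 for r in rows]; Rr=[np.where(mm[r])[0].max()+.5 for r in rows]
cols=np.arange(288,317); T=[np.where(mm[:,q])[0].min()-.5 for q in cols]; B=[np.where(mm[:,q])[0].max()+.5 for q in cols]
pl=np.polyfit(rows,L,1);pr=np.polyfit(rows,Rr,1);pt=np.polyfit(cols,T,1);pb=np.polyfit(cols,B,1)
def X(pv,ph):
    v=150
    for _ in range(20): u=np.polyval(pv,v); v=np.polyval(ph,u)
    return u,v
for nme,a,b,z in (('thin front',pl,pt,.002),('thin back',pr,pt,.002),('thick front',pl,pb,.016),('thick back',pr,pb,.016)):
    p=X(a,b); print(nme,np.round(p,1),ray(c,*p,z).round(4))
for nm,p,z in (('base edge l',(300,60),.03),('base edge r',(480,56),.03)): print(nm,ray(c,*p,z).round(4))
for p in ((-.003,0),):pass
# predicted base corner
for q in ((.4675,-.003,.042),(.4675,-.003,.02),(.4665,-.0045,.042)): print(proj(c,q))
E
```

```text
[ 282  115   41   79 3183]
[[282, 115], [282, 193], [321, 193], [322, 115]]
[[282, 115], [282, 193], [321, 193], [322, 115]]
thin front [281.5 114.5] [ 0.4632 -0.0558  0.002 ]
thin back [322.4 114.5] [ 0.5122 -0.056   0.002 ]
thick front [281.5 193.5] [ 0.4629 -0.1497  0.016 ]
thick back [321.1 193.5] [ 0.5119 -0.1499  0.016 ]
base edge l [ 0.4827 -0.0005  0.03  ]
base edge r [0.6729 0.0026 0.03  ]
[285.90675668  60.71755581]
[285.44388231  64.18451881]
[284.92965326  62.31248086]
```

View pics/w1c.png

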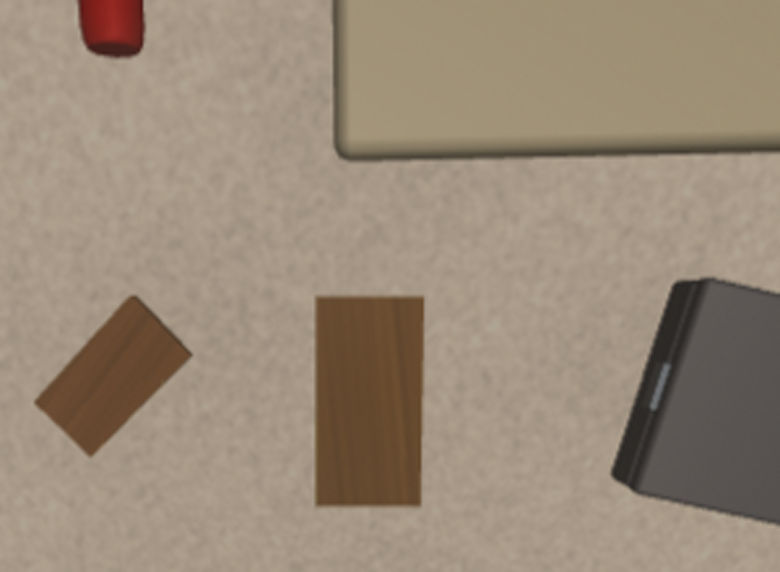

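Measured: wedge centreline x = 0.488 (yaw 90°), thick end at y ≈ -0.150, thin end at y ≈ -0.056. The bare foot is at about (0.490, 0.019). That leaves only 2 mm of lateral error. Touch should come after about 105 mm of wedge travel.

Emit:
jog_arm:
  moves:
    - [0,0,0,0,0,0,20]
    - [0,0,0,0,0,0,20]

```text
time: 2.4
tool_pos: [0.4593, -0.1342, 0.3029]
ee_rot: [-3.141, -0.0, 0.0]
wrist_force: [0.4, -0.7, 0.2]
width: 0.02
```

Emit:
jog_arm:
  moves:
    - [0,0,0,15,-23,-30,20]
    - [0,0,0,14,-23,-40,20]
    - [0,0,0,0,0,-40,20]
    - [0,0,0,0,0,-40,20]
    - [0,0,0,0,0,-25,20]
    - [0,0,0,0,0,-10,20]
    - [0,0,0,0,0,0,20]

```text
time: 3.28
tool_pos: [0.4886, -0.1801, 0.1181]
ee_rot: [3.142, -0.0, 0.001]
wrist_force: [0.9, 0.5, 0.5]
width: 0.0199
```

Emit:
jog_arm:
  moves:
    - [0,0,0,0,0,-8,20]
    - [0,0,0,-0.5,0,-6,20]
    - [0,0,0,0,0,0,20]
    - [0,0,0,0,5,0,20]
    - [0,0,0,0,5,0,20]
    - [0,0,0,0,5,0,20]
    - [0,0,0,0,5,0,20]
    - [0,0,0,0,5,0,20]
    - [0,0,0,0,5,0,20]
    - [0,0,0,0,5,0,20]
    - [0,0,0,0,5,0,20]

```text
time: 4.65
tool_pos: [0.4882, -0.1408, 0.1038]
ee_rot: [3.141, -0.0, -0.001]
wrist_force: [0.4, -0.2, 0.9]
width: 0.0197
```

```bash
cat > look.py <<'E'
from bench import *
from h import *
import sys,pickle
n=sys.argv[1]
o=get_obs(); print({k:np.round(o[k],4).tolist() for k in('time','tool_pos','ee_rot','wrist_force','width')})
c=get_calibration('wrist'); im=snapshot('wrist')[:,:,::-1].copy(); cv2.imwrite(f'pics/{n}.png',im); pickle.dump(c,open(f'{n}.pkl','wb'))
E
python3 look.py w2
```

```text
{'time': 4.65, 'tool_pos': [0.4882, -0.1408, 0.1038], 'ee_rot': [3.1414, -0.0003, -0.001], 'wrist_force': [0.4099, -0.2001, 0.9206], 'width': 0.0197}
```

View pics/w2.png

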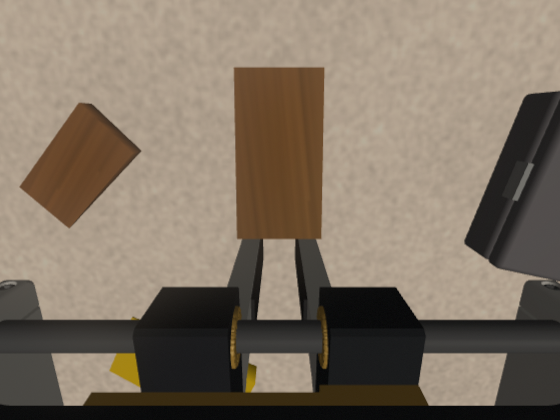

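Both fingertips sit behind the thick end at pixel row 238, and the wedge (280,154) is straight and centred on the fingers. I'll measure it and then push on.

```bash
python3 - <<'E'
import pickle
from h import *
c=pickle.load(open('w2.pkl','rb'))
for p,z in (((235.,68.),.002),((323.5,68.),.002),((236.5,239),.016),((322,239),.016)): print(ray(c,*p,z).round(4))
E
```

```text
[ 0.4632 -0.0355  0.002 ]
[ 0.5121 -0.0355  0.002 ]
[ 0.4623 -0.1314  0.016 ]
[ 0.5131 -0.1314  0.016 ]
```

Emit:
jog_arm:
  moves:
    - [0,0,0,0,8,0,20]
    - [0,0,0,0,8,0,20]
    - [0,0,0,0,8,0,20]
    - [0,0,0,0,8,0,20]
    - [0,0,0,0,8,0,20]
    - [0,0,0,0,8,0,20]
    - [0,0,0,0,0,0,20]

```text
time: 5.58
tool_pos: [0.488, -0.0923, 0.1036]
ee_rot: [-3.141, 0.0, -0.0]
wrist_force: [0.8, 0.2, 0.4]
width: 0.0201
```

Emit:
jog_arm:
  moves:
    - [0,0,0,0,6,0,20]
    - [0,0,0,0,6,0,20]
    - [0,0,0,0,6,0,20]
    - [0,0,0,0,6,0,20]
    - [0,0,0,0,2,0,20]
    - [0,0,0,0,0,0,20]

```text
time: 6.32
tool_pos: [0.4881, -0.0668, 0.1037]
ee_rot: [-3.142, -0.0, -0.001]
wrist_force: [0.4, -0.5, 0.3]
width: 0.0197
```

```bash
python3 look.py w3; python3 - <<'E'
import pickle
from h import *
c=pickle.load(open('w3.pkl','rb'))
for q in ((.4705,-.001,.042),(.4705,-.001,.02),(.480,.009,.008),(.500,.009,.008)): print(proj(c,q).round(1))
E
```

```text
{'time': 6.325, 'tool_pos': [0.4881, -0.0668, 0.1037], 'ee_rot': [-3.1416, -0.0001, -0.0006], 'wrist_force': [0.3814, -0.4944, 0.3329], 'width': 0.0197}
[242.4 147.3]
[247.1 143.2]
[265.7 123.3]
[301.4 123.3]
```

View pics/w3.png

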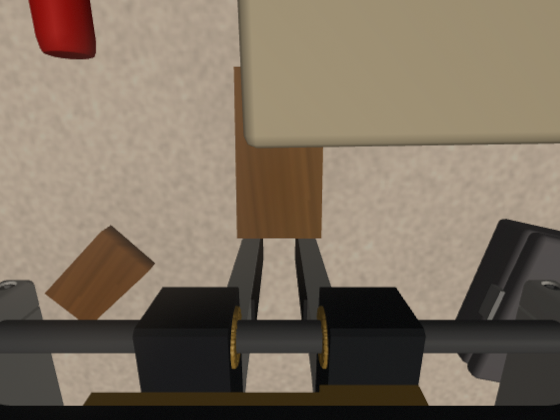

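The thin end has slid under the base, whose corner is at (245,147), where I predicted it. There is still no reaction force. I'll creep in now.

Emit:
jog_arm:
  moves:
    - [0,0,0,0,2,0,20]
    - [0,0,0,0,2,0,20]
    - [0,0,0,0,2,0,20]
    - [0,0,0,0,0,0,20]

```text
time: 6.88
tool_pos: [0.4881, -0.0608, 0.1037]
ee_rot: [-3.141, -0.0, -0.001]
wrist_force: [0.6, -0.4, 0.3]
width: 0.0199
```

Emit:
jog_arm:
  moves:
    - [0,0,0,0,1,0,20]
    - [0,0,0,0,1,0,20]
    - [0,0,0,0,0,0,20]

```text
time: 7.25
tool_pos: [0.4881, -0.0589, 0.1037]
ee_rot: [-3.141, -0.0, -0.001]
wrist_force: [0.1, 0.0, 0.3]
width: 0.0201
```

Emit:
jog_arm:
  moves:
    - [0,0,0,0,1,0,20]
    - [0,0,0,0,0,0,20]

```text
time: 7.5
tool_pos: [0.4881, -0.0579, 0.1037]
ee_rot: [-3.141, -0.0, -0.001]
wrist_force: [-0.5, -0.6, -0.4]
width: 0.0198
```

Emit:
jog_arm:
  moves:
    - [0,0,0,0,1,0,20]
    - [0,0,0,0,0,0,20]

```text
time: 7.75
tool_pos: [0.4881, -0.0569, 0.1037]
ee_rot: [-3.141, -0.0, -0.001]
wrist_force: [0.0, 0.1, -0.3]
width: 0.0202
```

Emit:
jog_arm:
  moves:
    - [0,0,0,0,1,0,20]
    - [0,0,0,0,0,0,20]

```text
time: 8.0
tool_pos: [0.4881, -0.056, 0.1037]
ee_rot: [3.141, -0.0, -0.001]
wrist_force: [-0.3, 0.2, 0.2]
width: 0.0201
```

Emit:
jog_arm:
  moves:
    - [0,0,0,0,1,0,20]
    - [0,0,0,0,0,0,20]

```text
time: 8.25
tool_pos: [0.4881, -0.0554, 0.1037]
ee_rot: [3.141, -0.0, -0.001]
wrist_force: [0.6, -2.6, -0.9]
width: 0.02
```

Contact: Fy is -2.6 N at TCP y = -0.0554. I'll go on in 0.5 mm steps.

Emit:
jog_arm:
  moves:
    - [0,0,0,0,0.6,0,20]
    - [0,0,0,0,0,0,20]

```text
time: 8.5
tool_pos: [0.4881, -0.055, 0.1037]
ee_rot: [3.14, -0.0, -0.001]
wrist_force: [1.0, -4.7, -2.1]
width: 0.0197
```

Emit:
jog_arm:
  moves:
    - [0,0,0,0,0.5,0,20]
    - [0,0,0,0,0,0,20]

```text
time: 8.75
tool_pos: [0.4881, -0.0547, 0.1037]
ee_rot: [3.14, -0.0, -0.001]
wrist_force: [0.5, -4.7, -1.2]
width: 0.02
```

Emit:
jog_arm:
  moves:
    - [0,0,0,0,0.5,0,20]
    - [0,0,0,0,0,0,20]

```text
time: 9.0
tool_pos: [0.4881, -0.0545, 0.1037]
ee_rot: [3.139, -0.0, -0.001]
wrist_force: [0.3, -5.9, -1.1]
width: 0.0203
```

```bash
python3 look.py w4; python3 - <<'E'
from bench import *
from h import *
for n in('scene','top'):
    im=snapshot(n); cv2.imwrite(f'pics/{n}4.png',im[:,:,::-1])
a=cv2.imread('pics/top4.png')[130:310,160:430]; cv2.imwrite('pics/top4c.png',cv2.resize(a,None,fx=2.96,fy=2.96,interpolation=cv2.INTER_CUBIC))
E
```

```text
{'time': 9.0, 'tool_pos': [0.4881, -0.0545, 0.1037], 'ee_rot': [3.1389, -0.0001, -0.001], 'wrist_force': [0.3228, -5.9222, -1.0575], 'width': 0.0203}
```

View pics/w4.png

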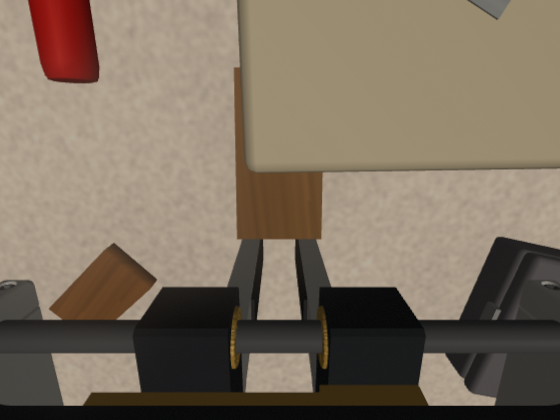

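The push is snug at 5.9 N, inside the 4–8 N target. Geometry agrees: the thick end is at y ≈ -0.045, so wedge_snug is at y ≈ 0.020, about 1–3 mm past touch. I'll back off, rise, and go over the press spot.

Emit:
jog_arm:
  moves:
    - [0,0,0,0,-1,0,20]
    - [0,0,0,0,-4,0,20]
    - [0,0,0,0,-15,0,20]
    - [0,0,0,0,-15,0,20]
    - [0,0,0,0,0,25,20]
    - [0,0,0,0,0,40,20]
    - [0,0,0,0,0,30,20]
    - [0,0,0,0,0,0,20]

```text
time: 10.15
tool_pos: [0.4895, -0.0896, 0.2015]
ee_rot: [3.14, -0.006, -0.002]
wrist_force: [-0.2, 0.2, 0.8]
width: 0.0197
```

```bash
python3 look.py w5; python3 - <<'E'
import pickle
from h import *
c=pickle.load(open('w5.pkl','rb'))
print(proj(c,(.490,.018,.042)))
E
```

```text
{'time': 10.15, 'tool_pos': [0.4895, -0.0896, 0.2015], 'ee_rot': [3.14, -0.0063, -0.0019], 'wrist_force': [-0.1508, 0.157, 0.8232], 'width': 0.0197}
[279.08018849  76.08230213]
```

View pics/w5.png

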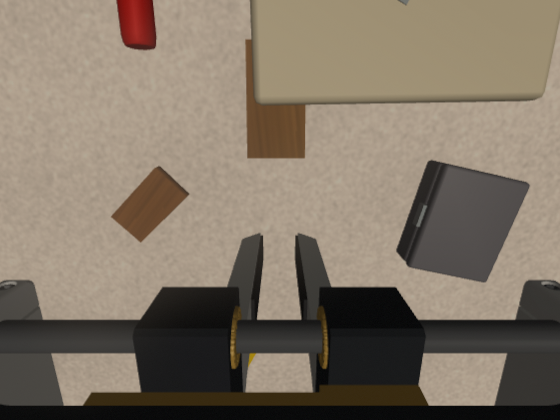

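```bash
python3 - <<'E'
from bench import *
from h import *
c=get_calibration('top')
for z in (.317,.26):
  for p in ((211,185),(236,209),(211,209),(236,185)): print(z,p,ray(c,*p,z).round(3))
o=get_obs();print(o['joint_positions'].round(2))
E
```

```text
0.317 (211, 185) [0.589 0.15  0.317]
0.317 (236, 209) [0.544 0.104 0.317]
0.317 (211, 209) [0.544 0.15  0.317]
0.317 (236, 185) [0.589 0.104 0.317]
0.26 (211, 185) [0.597 0.162 0.26 ]
0.26 (236, 209) [0.548 0.112 0.26 ]
0.26 (211, 209) [0.549 0.161 0.26 ]
0.26 (236, 185) [0.596 0.112 0.26 ]
[-0.29  0.01  1.66  0.    1.47 -0.29]
```

View pics/scene4.png

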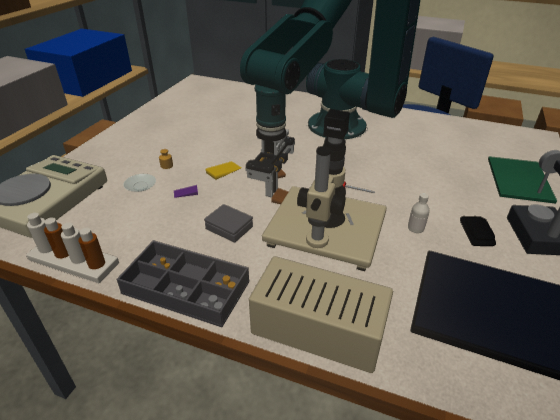

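The microscope's camera box occupies x 0.544–0.589, y 0.104–0.15. Keeping yaw at 0 leaves the gripper and wrist camera about 40 mm clear of it. I'll close the fingers and move above the press spot.

Emit:
jog_arm:
  moves:
    - [0,0,0,0,20,0,0]
    - [0,0,0,0,25,0,0]
    - [0,0,0,0,25,0,0]
    - [0,0,0,0,20,0,0]
    - [0,0,0,0,14,-15,0]
    - [0,0,0,0,0,-25,0]
    - [0,0,0,0,0,-15,0]
    - [0,0,0,0,0,0,0]

```text
time: 11.2
tool_pos: [0.4872, 0.0154, 0.1418]
ee_rot: [-3.141, 0.004, -0.001]
wrist_force: [-0.3, -0.2, 0.1]
width: 0.0004
```

```bash
python3 look.py w6
```

```text
{'time': 11.2, 'tool_pos': [0.4872, 0.0154, 0.1418], 'ee_rot': [-3.1414, 0.0035, -0.0015], 'wrist_force': [-0.3231, -0.1806, 0.1093], 'width': 0.0004}
```

View pics/w6.png

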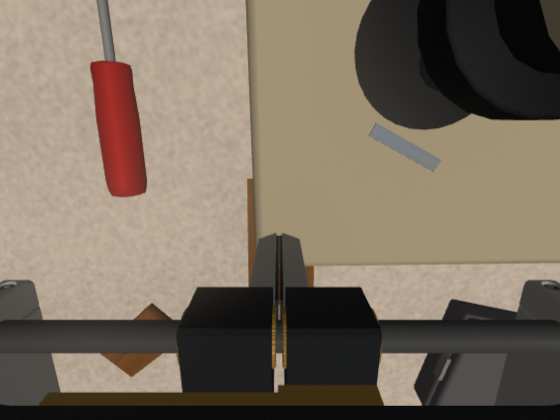

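The closed fingertips (279,235) are inside the base corner (255,263), about 20 mm from each edge and right over the foot. I'll press down in small steps.

Emit:
jog_arm:
  moves:
    - [0,0,0,0,0,-2,0]
    - [0,0,0,0,0,-1,0]
    - [0,0,0,0,0,0,0]

```text
time: 11.62
tool_pos: [0.4882, 0.0155, 0.1409]
ee_rot: [3.142, -0.001, -0.001]
wrist_force: [-0.2, -0.1, -0.1]
width: 0.0005
```

Emit:
jog_arm:
  moves:
    - [0,0,0,0,0,-0.7,0]
    - [0,0,0,0,0,0,0]

```text
time: 11.88
tool_pos: [0.4881, 0.0156, 0.1401]
ee_rot: [-3.142, -0.0, -0.001]
wrist_force: [1.2, -0.6, -0.4]
width: 0.0004
```

Emit:
jog_arm:
  moves:
    - [0,0,0,0,0,-0.7,0]
    - [0,0,0,0,0,0,0]

```text
time: 12.12
tool_pos: [0.4882, 0.0156, 0.1395]
ee_rot: [-3.142, -0.0, -0.001]
wrist_force: [-0.3, 0.6, 1.8]
width: 0.0004
```

Emit:
jog_arm:
  moves:
    - [0,0,0,0,0,-0.7,0]
    - [0,0,0,0,0,0,0]

```text
time: 12.38
tool_pos: [0.4882, 0.0156, 0.1394]
ee_rot: [3.142, -0.0, -0.001]
wrist_force: [-1.5, -0.2, 5.3]
width: 0.0005
```

Emit:
jog_arm:
  moves:
    - [0,0,0,0,0,-0.5,0]
    - [0,0,0,0,0,0,0]

```text
time: 12.62
tool_pos: [0.4882, 0.0156, 0.1394]
ee_rot: [3.141, -0.001, -0.001]
wrist_force: [-3.1, -0.4, 7.4]
width: 0.0004
```

Force rose to 7.4 N with the tip held at 0.1394, so there is no dip. I'll press slightly more and hold.

Emit:
jog_arm:
  moves:
    - [0,0,0,0,0,-0.3,0]
    - [0,0,0,0,0,0,0]
    - [0,0,0,0,0,0,0]
    - [0,0,0,0,0,0,0]

```text
time: 13.12
tool_pos: [0.4882, 0.0156, 0.1394]
ee_rot: [3.141, -0.001, -0.001]
wrist_force: [-3.3, -0.1, 8.2]
width: 0.0006
```

Held at 8.2 N with no dip (z unchanged at 0.1394). I'll draw clear now: straight up, then away to the right.

Emit:
jog_arm:
  moves:
    - [0,0,0,0,0,2,0]
    - [0,0,0,0,0,15,0]
    - [0,0,0,0,0,40,0]
    - [0,0,0,0,-30,30,0]
    - [0,0,0,0,-40,10,0]
    - [0,0,0,0,-40,0,0]
    - [0,0,0,0,-20,0,0]
    - [0,0,0,0,0,0,0]
    - [0,0,0,0,0,0,0]

```text
time: 14.25
tool_pos: [0.4881, -0.1138, 0.235]
ee_rot: [-3.141, -0.0, -0.001]
wrist_force: [0.1, 0.4, -1.1]
width: 0.0006
```

```bash
python3 look.py w7; python3 - <<'E'
from bench import *
from h import *
import pickle
c=pickle.load(open('w7.pkl','rb'))
im=cv2.imread('pics/w7.png')
a=snapshot('top')[:,:,::-1]; cv2.imwrite('pics/top7.png',a)
b=cv2.imread('pics/top0.png')
both=np.hstack([b[130:310,180:360],a[130:310,180:360]]); cv2.imwrite('pics/cmp.png',cv2.resize(both,None,fx=2.2,fy=2.2,interpolation=cv2.INTER_CUBIC))
# shift of base: phase correlation
g=lambda x:cv2.cvtColor(x,cv2.COLOR_BGR2GRAY).astype(np.float32)[140:240,186:240]
print(cv2.phaseCorrelate(g(b),g(np.ascontiguousarray(a)),cv2.createHanningWindow((54,100),cv2.CV_32F)))
print(proj(c,(.4705,-.001,.042)))
E
```

```text
{'time': 14.25, 'tool_pos': [0.4881, -0.1138, 0.235], 'ee_rot': [-3.1411, -0.0003, -0.0007], 'wrist_force': [0.051, 0.4033, -1.1339], 'width': 0.0006}
((0.022499998652637743, -0.0378669010556294), 0.9989593146465443)
[258.57689389  74.75979182]
```

View pics/w7.png

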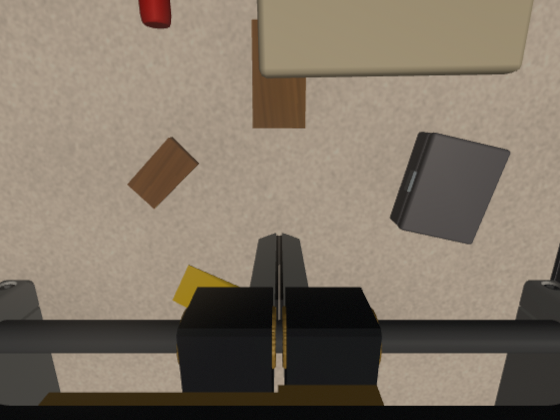

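View pics/cmp.png

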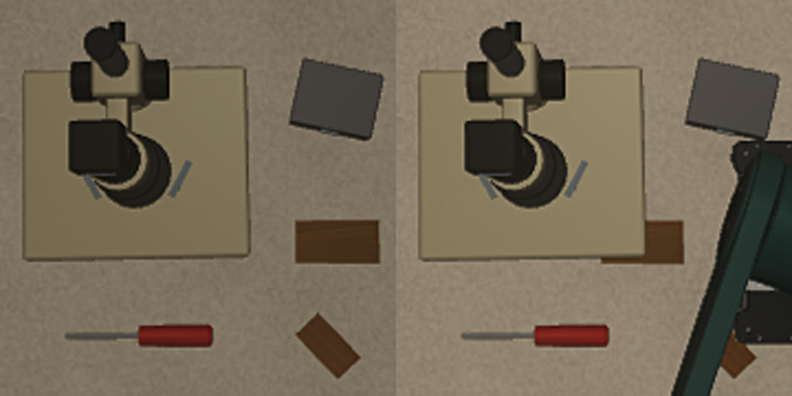

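```bash
python3 - <<'E'
from bench import *
from h import *
import pickle
for n,p in (('w7',[(252.5,128.5),(305.5,128.5)]),('w5',[(247,158),(305.5,158)]),('w4',[(236.5,239.5),(322,239.5)])):
    c=pickle.load(open(n+'.pkl','rb')); print(n,[ray(c,*q,.016).round(4).tolist() for q in p])
close_job()
E
```

```text
w7 [[0.4623, -0.0455, 0.016], [0.5127, -0.0454, 0.016]]
w5 [[0.4623, -0.0451, 0.016], [0.5131, -0.0452, 0.016]]
w4 [[0.4622, -0.0456, 0.016], [0.513, -0.0456, 0.016]]
the job is handed in; nothing more can be done
```

The wedge is in under the bare foot and the job is handed in at about 14 s of the 48 s allowed. The hand-in reports no verdict.

**Push:** I pushed the larger brown wedge thin end first with two fingertips. The reaction force rose at touch, and I stopped at 5.9 N, about 1–3 mm past touch by measurement. The wedge is square, with its centreline about 2 mm off the foot's centre.

**Press:** I pressed above the foot with closed fingertips and held 8.2 N. The fingertip height did not change, so the corner did not dip.

**Last checks:**
- **Microscope:** it shifted only 0.04 pixel in the top view, about 0.1 mm.
- **Wedge:** its thick end stayed at y ≈ -0.045 m before letting go, after letting go and after the press.
- **Other things:** the slide box and screwdriver look unmoved in the top view. I did not measure the rest, but nothing came near them.
- **Robot:** the arm ended clear of everything.

No check failed. The wedge's remaining contact force on the foot cannot be read directly. I inferred it from the push force and the absence of any dip. The foot position differed by about 3 mm in y between the two camera estimates, so I relied on the measured force to decide when to stop.

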